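Hold a bag clip open astride the seam of a fresh carton

ROBOT

A 6-joint arm with a two-finger parallel gripper is mounted at the origin on a cart in front of the work surface, level with it; the furniture and walls round the work are solid. World frame = base frame: x ahead of the robot, y to its left, z up, the work surface at z = 0. Lengths are in m, angles in degrees, forces in N, time in s.
With the tool pointing down it reaches from about 0.4 to 0.825 m from the base axis. Payload 7 kg.
Tool frame: the origin (TCP) lies midway between the tips of the shut fingers; the grasp point (between the pads) lies 19 mm behind it; z points along the fingers, y is the line along which they close (so a half turn about z gives the same grasp; the last joint's range is limited). The gripper opens to 88 mm and grips with 3 to 60 N. Pads are 19 mm wide; open, the fingers measure 130 mm over their backs; the gripper's body (78 mm by 193 mm) begins 47 mm behind the grasp point.
Start: joints at [83.142, 20.546, 0.682, 0, -70.136, -16.507], TCP at [0.268, 0.62, 0.227] pointing down, gripper open.
Joint ranges: [-176.03, 176.03], [-82.01, 121.73], [-58.28, 71.71], [-173.87, 95.51], [-174.79, -0.11], [-173.66, 173.66]. Speed limits (degrees/s): [136.94, 136.94, 172.46, 180, 180, 180].

INTERFACE

Orientations are given as a 3x3 rotation matrix whose columns are the frame's x, y, z axes.
In Python, from rig import robot gives the robot as it stands. Calls block until the motion is done:
- robot.goto(position, orientation): joint-space move of the TCP to a pose.
- robot.servo_line(position, ori=None, speed=0.15): straight line of the TCP; ori=None keeps the orientation; speed is the mean speed in m/s.
- robot.movej(angles): joint-space move.
- robot.move_gripper(opening): opening from 0.0 (shut) to 1.0 (fully open); the grip force is fixed at half the most; returns when the fingers have stopped.
- robot.dwell(seconds).
- robot.ik(position, orientation): joint angles nearest the present ones, or None.
- robot.grab_frame(name): name is "scene" or "side" or "wrist"; returns (picture, depth): 420x560x3 uint8, red, green, blue; 420x560 float32, m along the optical axis (not along the pixel's ray), 0 where there is no reading.
- robot.camera_info(name): a dict with "vfov" (degrees; the focal length in pixels is half the picture's height over the tangent of half this angle, whatever the lens; pixels are square), "cx", "cy" (the principal point, pixels), "view" (4x4, takes a point from world to camera coordinates); the wrist camera has in their place "T_tool_cam" (4x4, takes a point from camera to tool coordinates, whose origin is the TCP and whose axes are the flange's). Camera axes: x right, y down, z forward; pixel columns grow to the right and rows downward; lengths in m; the calibration is good to about 2 mm. A picture is of the moment at which its call begins: read the wrist's pose just before it. camera_info takes no time and is no camera call.
A pose or a line that the arm cannot do raises robot.Unreachable and nothing moves.
- robot.job_done(): hands the job in; it is judged then, once.
Readings, each from a call of its own:
- robot.read_t(): time.
- robot.read_qpos(): joint angles.
- robot.read_qvel(): joint speeds.
- robot.read_effort(): joint torques, N m.
- robot.read_position(): TCP position.
- robot.read_tcp_rot(): TCP orientation.
- robot.read_force(): force on the tool from outside, world axes, zero at the start.
- robot.read_ft_torque(): the same for the moment, N m.
- robot.read_grip_width(): opening from 0.0 (shut) to 1.0 (fully open).
- robot.read_finger_force(): force on a finger pad.
Only numpy, scipy, OpenCV 4.12 (cv2) and the standard library are available. Lean on these libraries where they do the work, as an engineer would, in place of code of your own. Each camera call takes 0.05 s, during which the arm holds its last target. There are 200 camera calls.

TASK

The blue carton is about to be used up and the green one has just been opened, so the red bag clip has to change over. Squeeze the clip open, take it up off the blue carton's seam, and hold it gaping wide over the middle of the green carton's upright top seam, one jaw well down on either side and neither touching the card, so that I can crease the seam tight before the clip bites. Finish like that, still holding the clip squeezed open in the gripper; both cartons stay standing where they are and the other things are left alone.

Things in the scene. Friction and masses are not known exactly. Their poses are not given: they have to be found in the camera images.
- blue_carton: White gable-top carton with blue print and roof, loose, 0.65 to 1 kg: body 90 x 90 mm, shoulder at 114 mm, roof ridge at 144 mm, then an upright flat seam of card, 4 mm thick, 24 mm high, 90 mm long, top edge 168 mm above the worktop. Origin: centre of the underside, z up. The seam runs along its x axis over the middle; its faces look along +y and -y. The clip bites on it at the start.
- green_carton: The same carton with green print and green roof: same sizes, same axes (seam along x, its top edge 168 mm above the origin). No clip on it at the start.
- green_carton_seam (a point): Middle of the top edge of the green carton's seam; axes as the carton's.
- clip: Red bag clip like a clothes peg, loose, 46 g: two levers on a coil spring (radius 6 mm), jaws down, handles up. Origin: middle of the hinge line; x along that line, which is also the line of the seam; z up to the handles. On the blue seam the spring rests on the top edge, origin 174 mm above the worktop, within 12 mm of the seam's middle. Jaws 60 mm long in x, reaching 26 mm below the origin.
- clip_left_grip (a point): Outside of the upper edge of the clip's +y handle (36 mm wide in x), 39.5 mm above the clip's origin and 26 mm to its side while it bites; the clip ends 42 mm up. Here it is widest, 53 mm over both handles. Pinch both upper edges together along the clip's y, from above; at the stop they are 14 mm over the outsides and 46 mm above the origin.
- clip_right_grip (a point): The same point on the -y handle.
- clip_left (a joint): Swing (rad) of the +y lever: 0 biting on the 4 mm card, grows as its handle is squeezed in, firm stop at 0.44. The spring pushes back with 5 N at each handle at 0 and 9 N at the stop, so a grip of 15 to 25 N keeps it at the stop; let go, it snaps shut.
- clip_right (a joint): Swing of the -y lever, the same way.
- clip_left_lip (a point): Inner edge of the +y jaw's lip at mid length: 26 mm below the clip's origin and 2 mm from its middle plane while it bites. The lips are 4 mm apart then and 26 mm at the stop (14 mm with the handles at 36 mm over the outsides), where they stand 23 mm below the origin.
- clip_right_lip (a point): The same point on the -y jaw.
- lemon: Bystander: yellow lemon, 72 x 55 x 56 mm, lying on the worktop. Leave it alone.
- tumbler: Bystander: clear drinking glass, 81 mm wide, 93 mm high, mouth up. Leave it alone.
- timer: Bystander: round red and cream wind-up kitchen timer, 64 mm wide, 47 mm high. Leave it alone.
- spoon: Bystander: steel spoon, 196 x 42 x 13 mm, lying on the worktop. Leave it alone.
Not all that is in view belongs to the job. Of the things that look like the clip, the largest one is meant.

How it is judged:
By the outcome, as a careful person would: the job done as asked, in the order asked, and still so for the second after the job is handed in, while the arm keeps its last pose, push and grip.
It also fails if it takes over 38 s, if anything falls off the work surface, if the arm or the gripper's body presses on something with over 40 N, if the wrist force passes 120 N, or if a joint passes its speed limit or range.

## Working session

There is one attempt and no reset: what is moved stays moved. The work goes in short steps, each a Python script; the robot and the scene stay as the last script left them, time stands still between calls to the robot, and variables do not carry over. Pictures are saved under pics/ and viewed, at most 10 in all, crops included, and the job is handed in when it is done.

```bash
ls; mkdir -p pics; python3 - <<'E'
from rig import robot
import cv2,numpy as np
a=[]
for n in("scene","side","wrist"):
    p,d=robot.grab_frame(n); np.savez(f"pics/{n}0.npz",p=p,d=d); a.append(p[:,:,::-1]); print(n,robot.camera_info(n), (d>0).mean())
cv2.imwrite("pics/scene0.png",a[0]);cv2.imwrite("pics/side0.png",a[1])
cv2.imwrite("pics/ss.png",cv2.resize(np.hstack(a[:2]),(800,300)))
print(robot.read_t(),robot.read_tcp_rot())
E
```

```text
pics
scene {'vfov': 55.21280709883717, 'cx': 273.4077945081122, 'cy': 204.1056239060576, 'view': array([[-0.56462584, -0.82512804,  0.01900988,  0.39378357],
       [-0.3450948 ,  0.21509661, -0.91358799,  0.3237229 ],
       [ 0.74973811, -0.5223956 , -0.4061965 ,  0.52929973],
       [ 0.        ,  0.        ,  0.        ,  1.        ]])} 0.9958928571428571
side {'vfov': 48.84041968148725, 'cx': 277.83175109945955, 'cy': 207.4662657192484, 'view': array([[ 0.93534344, -0.35366712,  0.00722564, -0.50479019],
       [-0.10899848, -0.30758052, -0.94525846,  0.25328572],
       [ 0.3365293 ,  0.88335372, -0.3262426 ,  0.60619074],
       [ 0.        ,  0.        ,  0.        ,  1.        ]])} 0.996296768707483
wrist {'vfov': 61.439061096945515, 'cx': 275.76998256641775, 'cy': 205.0324515358936, 'T_tool_cam': array([[-2.50951894e-04, -9.64324597e-01, -2.64722511e-01,
         7.15571221e-02],
       [ 9.99999151e-01, -5.80479848e-04,  1.16657746e-03,
         1.28839765e-03],
       [-1.27862542e-03, -2.64721994e-01,  9.64323924e-01,
        -1.58849011e-01],
       [ 0.00000000e+00,  0.00000000e+00,  0.00000000e+00,
         1.00000000e+00]])} 0.995969387755102
0.15 [[ 9.17973393e-01 -3.96641793e-01 -3.70922553e-04]
 [-3.96641938e-01 -9.17972569e-01 -1.23928931e-03]
 [ 1.51057207e-04  1.28475806e-03 -9.99999163e-01]]
```

View pics/scene0.png

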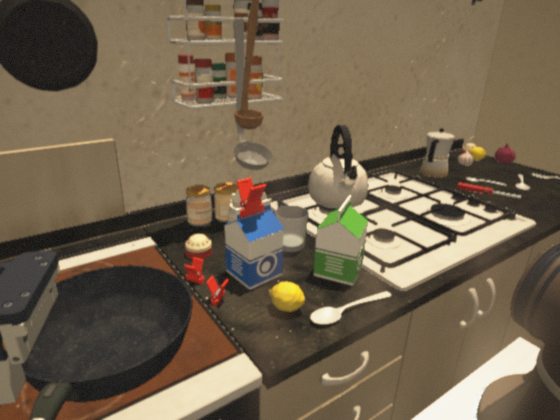

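View pics/side0.png

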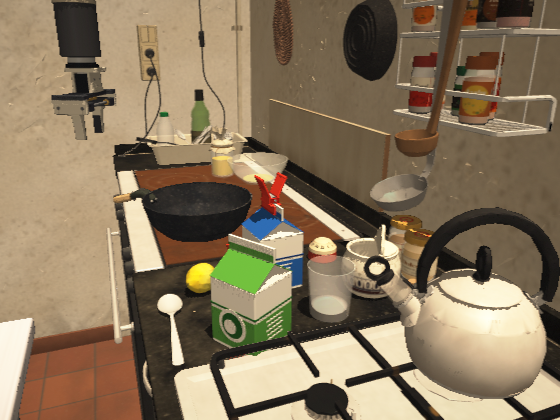

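The scene view shows three red clip-like things: A at (249,197) on the blue carton's seam, and B (195,270) and C (215,290) lying on the worktop. A looks the largest and bites the blue seam, as described. I'll confirm that in a crop and measure.

```bash
cat > h.py <<'E'
import numpy as np,cv2
from rig import robot
def cloud(n,d,pose=None):
    c=robot.camera_info(n);f=d.shape[0]/2/np.tan(np.radians(c["vfov"]/2))
    v,u=np.mgrid[:d.shape[0],:d.shape[1]]
    P=np.stack([(u-c["cx"])/f*d,(v-c["cy"])/f*d,d,np.ones_like(d)],-1)
    T=np.linalg.inv(c["view"]) if "view" in c else pose@c["T_tool_cam"]
    return (P@T.T)[...,:3]
def pose():
    T=np.eye(4);T[:3,:3]=robot.read_tcp_rot();T[:3,3]=robot.read_position();return T
def masks(p):
    h=cv2.cvtColor(p,cv2.COLOR_RGB2HSV);H,S,V=[h[...,i].astype(int) for i in range(3)]
    return dict(red=((H<8)|(H>172))&(S>150)&(V>70),green=(H>40)&(H<75)&(S>110)&(V>50),blue=(H>100)&(H<125)&(S>110)&(V>50))
def rect(X):
    (c,s,a)=cv2.minAreaRect((X[:,:2]*1000).astype(np.float32)); 
    if s[0]<s[1]: s=s[::-1];a+=90
    return np.round(c,1),np.round(s,1),round((a+90)%180-90,1)
E
python3 - <<'E'
from h import *
A=[]
for n in("scene","side"):
    z=np.load(f"pics/{n}0.npz");p,d=z["p"],z["d"];X=cloud(n,d);M=masks(p)
    ok=(d>0)&(X[...,0]>.2)&(X[...,0]<1)&(abs(X[...,1])<.6)
    for k,m in M.items():
        m=m&ok
        nn,L,st,ce=cv2.connectedComponentsWithStats(m.astype(np.uint8))
        for i in range(1,nn):
            if st[i,4]<60: continue
            Q=X[L==i];print(n,k,st[i],ce[i].round(),Q.min(0).round(3),Q.max(0).round(3))
    for k in("green","blue"):
        # seam top slab
        m=ok&(X[...,2]>.150)&(X[...,2]<.175)
        Q=X[m&(M[k])]; print(n,k,"seam",len(Q),rect(Q) if len(Q)>5 else "")
    A.append(p)
    # what is taller than .17 near work
    m=ok&(X[...,2]>.19)&(X[...,2]<.7)
    Q=X[m];h,_,_=np.histogram2d(Q[:,0],Q[:,1],bins=[np.arange(.2,1.01,.1),np.arange(-.6,.61,.1)]);print(h.astype(int))
c=np.hstack([cv2.resize(A[0][165:320,160:315],(400,400)),cv2.resize(A[1][160:320,180:340],(400,400))])
cv2.imwrite("pics/crop.png",c[:,:,::-1])
E
```

```text
scene red [263   8  15   9  95] [269.  11.] [ 0.834 -0.093  0.524] [ 0.86  -0.066  0.543]
scene red [194  60  17   7  96] [202.  63.] [0.839 0.091 0.414] [0.868 0.121 0.427]
scene red [198  87  15  11 143] [205.  92.] [0.837 0.086 0.342] [0.856 0.121 0.366]
scene red [237 177  30  41 748] [250. 196.] [ 0.548 -0.13   0.034] [0.953 0.173 0.218]
scene red [184 249  28  36 532] [196. 266.] [ 0.6    0.178 -0.002] [0.724 0.278 0.048]
scene red [206 275  23  32 335] [216. 289.] [ 0.512  0.194 -0.002] [0.622 0.266 0.048]
scene green [339 204  29  34 523] [353. 221.] [ 0.426 -0.238  0.034] [0.645 0.005 0.155]
scene green [318 209  20  20 179] [330. 219.] [ 0.466 -0.215  0.019] [0.698 0.027 0.143]
scene green [313 252  45  30 605] [335. 268.] [ 0.421 -0.041 -0.   ] [0.554 0.032 0.063]
scene blue [238 210  45  31 782] [260. 225.] [0.53  0.089 0.115] [0.58  0.178 0.145]
scene blue [226 249  34  37 408] [243. 271.] [0.525 0.151 0.011] [0.615 0.185 0.062]
scene green seam 18 (array([479.6, -28.3]), array([72.5,  1.2]), -59.0)
scene blue seam 2 
[[   0    0    0    0    0    0    0    0    0    0  
[... 1092 characters left out ...]
] [295. 270.] [0.571 0.09  0.   ] [0.669 0.194 0.065]
side green seam 216 (array([482.6, -30.8]), array([86.7,  4.3]), -58.5)
side blue seam 17 (array([578.2, 102.8]), array([17.7,  1.6]), -84.8)
[[   0    0    0    0    0    0    0    0    0    0    0 3520]
 [   0    0    0    0    0    0    0    0    0    0    0  185]
 [   0    0    0    0    0    0    0    0    0    0    0    0]
 [   0    0    0    0    0    0    0  285    0    0    0    0]
 [   0    0    0 1113   20    0    0    8    0    0    0    0]
 [   0    0    0 1904    0  644  694    0    0    0    0    0]
 [   0    0    0    0 1422 5114 4683  991    0  429  481    0]
 [   0    0    0    0 2744 8819 3041 1845 1804 4531 1960 1672]]
```

View pics/crop.png

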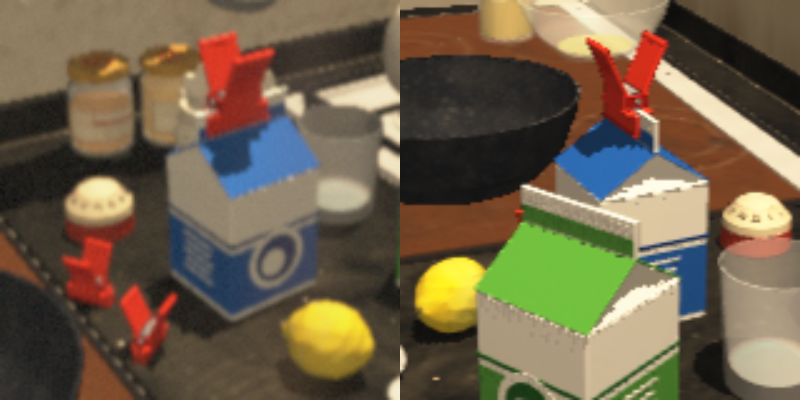

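The crop shows clip A (crop 235,85, on the blue seam) clearly bigger than B (95,270) and C (148,325) on the worktop, so A is the one. I'll go above it and look closer, checking the gripper from above against the seam and clip.

```bash
cat >> h.py <<'E'
def R(deg):
    c,s=np.cos(np.radians(deg)),np.sin(np.radians(deg));return np.array([[c,s,0],[s,-c,0],[0,0,-1.]])
E
python3 - <<'E'
from h import *
for p,y in (((.58,.135,.34),-85),((.481,-.03,.3),-58.7),((.58,.135,.34),95)): print(robot.ik(p,R(y)))
robot.goto([.578,.145,.32],R(-85))
T=pose();p,d=robot.grab_frame("wrist");np.savez("pics/w1.npz",p=p,d=d,T=T)
print(robot.read_t(),T[:3,3])
cv2.imwrite("pics/w1.png",p[:,:,::-1])
X=cloud("wrist",d,T);M=masks(p);Q=X[M["red"]&(d>0)&(X[...,2]>.1)]
print(Q.min(0),Q.max(0))
for lo,hi in((.205,.23),(.195,.205),(.18,.195),(.17,.18),(.15,.17)):
    q=Q[(Q[:,2]>lo)&(Q[:,2]<hi)];print(lo,len(q),rect(q) if len(q)>5 else "")
q=X[(d>0)&(X[...,2]>.15)&(X[...,2]<.172)&~M["red"]&(abs(X[...,0]-.58)<.08)&(abs(X[...,1]-.13)<.1)];print(rect(q))
q=X[(d>0)&(X[...,2]>.120)&(X[...,2]<.14)&M["blue"]];print("roof",rect(q))
E
```

```text
[ 31.89155882  10.14323715   1.08901296   0.         -80.94577581
 -26.89155882]
[ 19.88299546  -0.48029068 -15.78110012   0.         -74.69919056
  11.41700454]
[ 31.89155882  10.14323715   1.08901296   0.         -80.94577581
 153.10844118]
2.2667 [0.57786482 0.14581928 0.31971358]
[0.55100716 0.11257303 0.14911097] [0.6045925  0.17296863 0.21874707]
0.205 1062 (array([578.1, 142.9]), array([52. , 35.9]), 5.2)
0.195 527 (array([578. , 142.6]), array([35.7, 35.6]), -85.4)
0.18 688 (array([578.4, 142.5]), array([41.5, 27.8]), -87.8)
0.17 171 (array([578.2, 143. ]), array([43.2, 19.2]), -85.1)
0.15 191 (array([575.8, 142.2]), array([59.8, 19.2]), -80.3)
(array([579.1, 135.5]), array([90. , 21.3]), -85.6)
roof (array([578.7, 135.4]), array([89.5, 82.8]), -85.1)
```

View pics/w1.png

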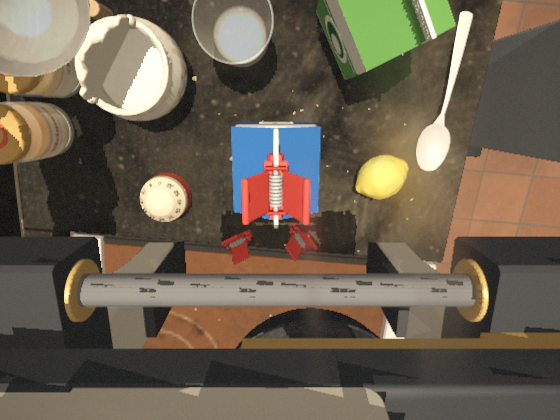

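The wrist view shows the clip at about (276,190) on the blue seam, handles symmetric, with free space for the fingers either side. Measured clip centre is (578,143), yaw −85°, top 0.218 and width 52 mm, all matching the description. Descend, squeeze, lift, look.

```bash
python3 - <<'E'
from h import *
robot.goto([.5782,.1428,.27],R(-85.1))
robot.servo_line([.5782,.1428,.198],speed=.08)
print(robot.read_position(),robot.read_force())
robot.move_gripper(.45);print(robot.read_grip_width(),robot.read_force())
robot.move_gripper(0.0);print(robot.read_grip_width()*88,robot.read_finger_force(),robot.read_force(),robot.read_t())
p,d=robot.grab_frame("scene");q,d2=robot.grab_frame("side")
c=np.hstack([cv2.resize(p[165:320,160:315],(400,400)),cv2.resize(q[160:320,180:340],(400,400))])
cv2.imwrite("pics/sq.png",c[:,:,::-1])
E
```

```text
[0.57859382 0.1429218  0.19859055] [ 0.54666502 -0.28466392  0.65928929]
0.4484118702881047 [-1.15762428 -0.35378974 12.90282264]
13.007699288234214 30.203815028071404 [-6.42818257  0.03310842 21.87745699] 5.1583
```

View pics/sq.png

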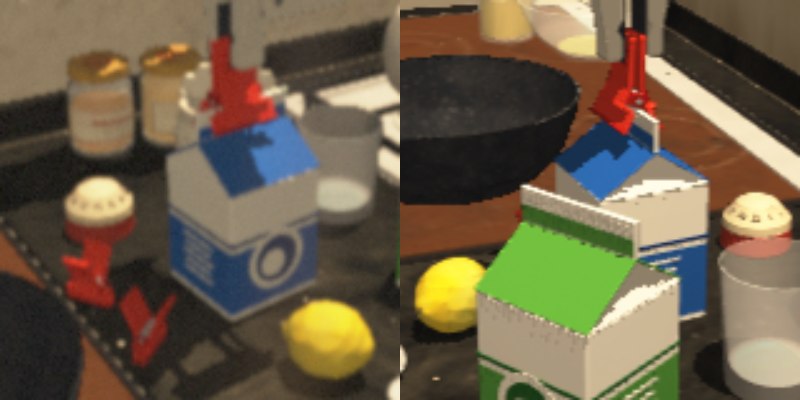

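The clip is squeezed to its stop (13 mm over the handles) and its jaws gape around the blue seam at crop (630,110); both cartons stand. Lift straight up and check the hold.

```bash
python3 - <<'E'
from h import *
robot.servo_line([.5782,.1428,.218],speed=.05);print(robot.read_force())
robot.servo_line([.5782,.1428,.30],speed=.12)
print(robot.read_grip_width()*88,robot.read_finger_force(),robot.read_force())
T=pose();d0={}
for n in("scene","side","wrist"):
    p,d=robot.grab_frame(n);X=cloud(n,d,T);M=masks(p);np.savez(f"pics/l_{n}.npz",p=p,d=d,T=T)
    L=X-T[:3,3];L=L@T[:3,:3]   # tool coords
    q=L[M["red"]&(d>0)&(np.abs(L)<.07).all(-1)]
    print(n,len(q)); 
    if len(q): print(np.percentile(q,[1,50,99],axis=0).round(4))
    if n=="wrist":
        g=(d>0)&(X[...,2]>.160)&(X[...,2]<.175)&(abs(X[...,0]-.48)<.08)&(abs(X[...,1]+.03)<.08)
        print("green seam",rect(X[g]),X[g][:,2].mean() if g.any() else "")
        b=(d>0)&(X[...,2]>.160)&(X[...,2]<.175)&(abs(X[...,0]-.58)<.06)&(abs(X[...,1]-.13)<.06);print("blue",rect(X[b]))
    if n!="scene": d0[n]=p
print(T,robot.read_t())
s=d0["side"];m=masks(s)["red"];
c=np.hstack([cv2.resize(s[90:260,190:360],(400,400)),cv2.resize(d0["wrist"][80:280,180:380],(400,400))])
cv2.imwrite("pics/l.png",c[:,:,::-1])
E
```

```text
[-1.14232137 -0.10510127 -0.70374811]
12.908638994797764 29.84624281525612 [-0.5462668  -0.15455525 -0.50258898]
scene 672
[[-0.0297 -0.0078 -0.0199]
 [-0.0094  0.0101  0.0254]
 [ 0.0269  0.0193  0.0463]]
side 622
[[-0.0243 -0.0098 -0.0205]
 [ 0.0119  0.0081  0.024 ]
 [ 0.0295  0.0198  0.0477]]
wrist 3422
[[-0.0166 -0.0153 -0.0212]
 [ 0.0163  0.0021  0.0233]
 [ 0.0299  0.0181  0.0473]]
green seam (array([470.1,  -4.9]), array([31.1,  5.1]), -59.2) 0.16652191041650524
blue (array([579.7, 124.8]), array([68.4,  4.3]), -85.3)
[[ 8.53016259e-02 -9.96354210e-01 -1.38563637e-03  5.77740766e-01]
 [-9.96355149e-01 -8.53012303e-02 -3.42237957e-04  1.42701613e-01]
 [ 2.22793742e-04  1.40977939e-03 -9.99998981e-01  2.99023036e-01]
 [ 0.00000000e+00  0.00000000e+00  0.00000000e+00  1.00000000e+00]] 6.7917
```

View pics/l.png

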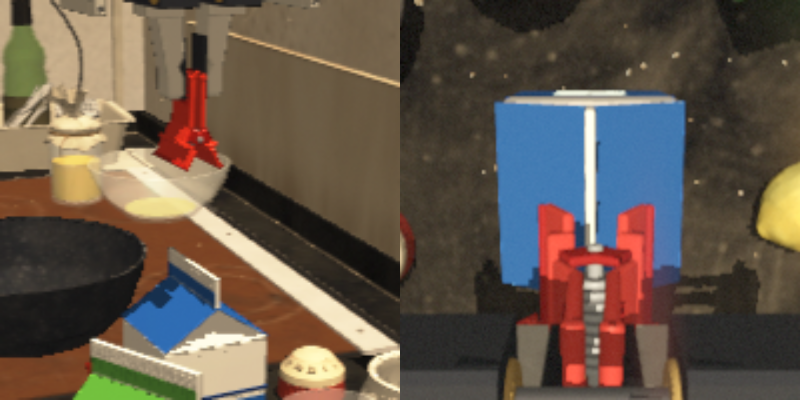

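The clip hangs upright and gaping in the gripper (left half, red at (190,130)), clear of the blue carton, which still stands. Now hover over green and measure the lips and the seam in the same wrist picture.

```bash
cat > m.py <<'E'
from h import *
def look(tag,zmin=.160):
    T=pose();p,d=robot.grab_frame("wrist");np.savez(f"pics/{tag}.npz",p=p,d=d,T=T)
    X=cloud("wrist",d,T);M=masks(p);L=(X-T[:3,3])@T[:3,:3]
    red=M["red"]&(d>0)&(np.abs(L)<.07).all(-1)
    for lo,hi in((.041,.05),(.03,.041),(-.022,-.012)):
        q=L[red&(L[...,2]>lo)&(L[...,2]<hi)]
        for s in(-1,1):
            w=q[q[:,1]*s>0]
            if len(w)>5: print("tool z",lo,s,len(w),"x",np.percentile(w[:,0],[2,98]).round(4),"y",np.percentile(w[:,1],[1,50,99]).round(4))
    g=(d>0)&(X[...,2]>zmin)&(X[...,2]<.175)&(abs(X[...,0]-.48)<.08)&(abs(X[...,1]+.03)<.08)&~M["red"]
    Q=X[g];print("seam",len(Q),rect(Q),"z",np.percentile(Q[:,2],[10,50,95]).round(4))
    l=L[g];print("seam in tool x",np.percentile(l[:,0],[1,99]),"y fit",np.polyfit(l[:,0],l[:,1],1),"y range",np.percentile(l[:,1],[2,50,98]))
    print(T[:3,3],robot.read_t());return p
E
python3 - <<'E'
from m import *
robot.goto([.4815,-.0305,.275],R(-58.8))
p=look("g1");cv2.imwrite("pics/g1.png",p[:,:,::-1])
print(robot.read_grip_width()*88)
E
```

```text
tool z 0.041 -1 235 x [-0.0062  0.0297] y [-0.0151 -0.0137 -0.0095]
tool z 0.041 1 263 x [-0.006   0.0296] y [0.0139 0.0174 0.019 ]
tool z 0.03 -1 332 x [0.0001 0.0297] y [-0.0121 -0.0091 -0.0037]
tool z 0.03 1 284 x [0.0001 0.0296] y [0.0078 0.0125 0.0154]
tool z -0.022 -1 518 x [-0.0173  0.0178] y [-0.0058 -0.0033 -0.0008]
tool z -0.022 1 521 x [-0.0171  0.0178] y [0.0024 0.0049 0.0074]
seam 366 (array([493.9, -44.8]), array([55.8,  4. ]), -59.2) z [0.1661 0.1684 0.1698]
seam in tool x [-0.00846751  0.04612043] y fit [ 0.00303584 -0.00300909] y range [-0.00499379 -0.00318478 -0.00100062]
[ 0.48173962 -0.03054818  0.27520448] 7.6583
12.80109321721322
```

View pics/g1.png

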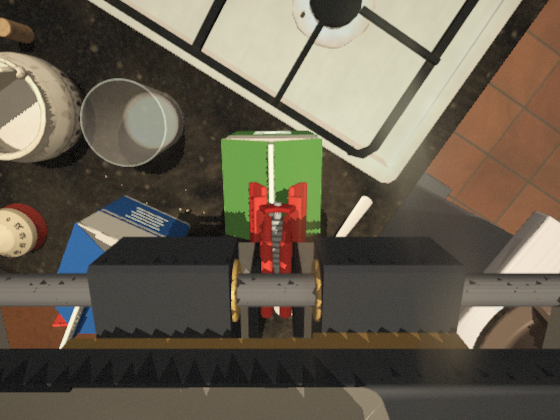

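The wrist view shows the clip gaping at (277,230) over the green seam line at (271,170). The seam lies 3.1 mm to −y in the tool frame and the lips' middle is at +1.8 mm, so shift −4.9 mm. Yaw agrees. Correct, recheck lower, then descend (origin offset 25 mm below TCP, target origin 0.178).

```bash
python3 - <<'E'
from m import *
r=R(-59.0);t=np.array([.4817,-.0305,.24])+r@np.array([.001,-.0049,0]);t[2]=.24
robot.servo_line(t,r,speed=.06);look("g2")
t[2]=.2025
robot.servo_line(t,speed=.04);robot.dwell(.2)
print(robot.read_force(),robot.read_ft_torque())
p=look("g3")
q,d=robot.grab_frame("side");s,_=robot.grab_frame("scene")
c=np.hstack([cv2.resize(q[180:320,180:320],(400,400),interpolation=2),cv2.resize(s[160:300,280:420],(400,400),interpolation=2)])
cv2.imwrite("pics/f.png",c[:,:,::-1]);cv2.imwrite("pics/g3.png",p[:,:,::-1])
E
```

```text
tool z 0.041 -1 235 x [-0.0061  0.0296] y [-0.015  -0.0137 -0.0095]
tool z 0.041 1 274 x [-0.0063  0.0296] y [0.0139 0.0174 0.0191]
tool z 0.03 -1 323 x [-0.0007  0.0296] y [-0.0121 -0.0089 -0.0045]
tool z 0.03 1 292 x [0.0001 0.0296] y [0.0078 0.0122 0.0155]
tool z -0.022 -1 518 x [-0.0172  0.0178] y [-0.0058 -0.0033 -0.0008]
tool z -0.022 1 515 x [-0.0167  0.0179] y [0.0024 0.0049 0.0074]
seam 359 (array([499.3, -53.7]), array([35.1,  4.1]), -59.0) z [0.1653 0.1684 0.1696]
seam in tool x [0.01175215 0.04536251] y fit [-0.00143378  0.00189956] y range [-0.0001551   0.00185946  0.00388772]
[ 0.48657298 -0.0288535   0.24010863] 8.45
[-1.88963221 -0.69608662  3.21957307] [0.03623681 0.88796221 0.01326095]
tool z 0.041 -1 229 x [-0.0063  0.0295] y [-0.0147 -0.0134 -0.009 ]
tool z 0.041 1 252 x [-0.0065  0.0294] y [0.014  0.0177 0.0193]
tool z 0.03 -1 322 x [0.0008 0.0294] y [-0.012  -0.0089 -0.0027]
tool z 0.03 1 292 x [0.0006 0.0294] y [0.0084 0.0125 0.0157]
tool z -0.022 -1 520 x [-0.0173  0.0178] y [-0.0058 -0.0033 -0.0008]
tool z -0.022 1 521 x [-0.0169  0.0177] y [0.0024 0.0048 0.0074]
seam 382 (array([496.7, -47.7]), array([48.5, 27.1]), -56.3) z [0.1657 0.1686 0.1727]
seam in tool x [-0.00207994  0.04547731] y fit [-0.04070919  0.00298556] y range [-0.00058614  0.00167341  0.00787875]
[ 0.48635969 -0.0289135   0.20266549] 9.7833
```

View pics/f.png

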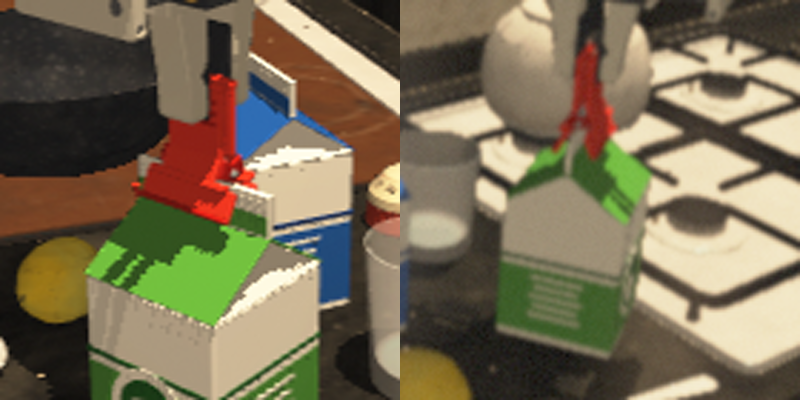

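View pics/g3.png

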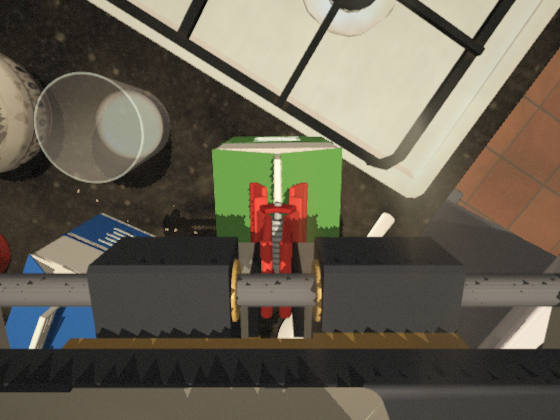

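Side and wrist views show the clip straddling the green seam, centred (lips' middle +2.0 mm against seam +1.8 mm in the tool frame). A 3 N upward force suggests possible contact of the spring with the top edge, so raise slightly and compare.

```bash
python3 - <<'E'
from h import *
for dz in(.0015,.0015,.0015):
    p=robot.read_position();p[2]+=0
    t=np.array(p)+[0,0,dz]
    robot.servo_line(t,speed=.01);robot.dwell(.3)
    print(robot.read_position(),robot.read_force(),robot.read_ft_torque())
d=np.load("pics/g3.npz");T=d["T"];X=cloud("wrist",d["d"],T);L=(X-T[:3,3])@T[:3,:3]
# spring: grey points between jaws
m=~masks(d["p"])["red"]&(abs(L[...,1]-.001)<.008)&(L[...,2]>.01)&(L[...,2]<.034)&(L[...,0]<.028)&(L[...,0]>-.03)
print(m.sum(),np.percentile(L[m],[5,50,95],axis=0))
E
```

```text
[ 0.48643316 -0.02889126  0.20410089] [-0.67239941  0.78862567 -1.39372816] [-0.028662    0.07189333  0.02691484]
[ 0.48642915 -0.0289064   0.20558687] [ 0.38983349  0.27540003 -0.44343775] [0.02465647 0.0107024  0.02889291]
[ 0.48642098 -0.02891283  0.20707269] [-0.31342761 -0.13172886 -0.34685405] [ 0.07552052 -0.06470773  0.01002446]
589 [[-0.01425218 -0.00109574  0.02152018]
 [ 0.00698385  0.00110212  0.0232982 ]
 [ 0.02271501  0.00385928  0.03330336]]
```

Force drops to zero above about 0.204, so the spring was just touching the top edge, and I now know the true offset. Settle at 0.2055 (spring ~2.5 mm clear, lips ~14 mm below the edge), recheck and hand in.

```bash
python3 - <<'E'
from m import *
t=np.array(robot.read_position());t[2]=.2055
robot.servo_line(t,speed=.01);robot.dwell(.4)
look("g4",.164)
f=[robot.read_force() for _ in range(3)];print(np.mean(f,0),robot.read_ft_torque(),robot.read_grip_width()*88,robot.read_finger_force())
s,d=robot.grab_frame("side");X=cloud("side",d);M=masks(s)
q=X[M["green"]&(X[...,2]>.15)&(X[...,2]<.175)&(abs(X[...,0]-.48)<.08)];print(rect(q))
cv2.imwrite("pics/f2.png",cv2.resize(s[180:320,180:320],(500,500))[:,:,::-1])
E
```

```text
tool z 0.041 -1 227 x [-0.0055  0.0297] y [-0.0149 -0.0137 -0.0093]
tool z 0.041 1 250 x [-0.0059  0.0296] y [0.0136 0.0174 0.019 ]
tool z 0.03 -1 338 x [-0.0003  0.0295] y [-0.0121 -0.0091 -0.0045]
tool z 0.03 1 291 x [0.0003 0.0296] y [0.0078 0.0122 0.0155]
tool z -0.022 -1 516 x [-0.0173  0.0177] y [-0.0058 -0.0033 -0.0008]
tool z -0.022 1 522 x [-0.017   0.0178] y [0.0024 0.0049 0.0074]
seam 347 (array([497. , -47.5]), array([48.2, 27.6]), -56.0) z [0.1674 0.1687 0.1701]
seam in tool x [0.00430171 0.04545169] y fit [0.00479604 0.00152145] y range [-0.00057808  0.00169026  0.00788186]
[ 0.48642966 -0.02891921  0.20552973] 12.45
[-0.95985694  0.09879021 -0.82351484] [0.05630341 0.00527922 0.01846217] 12.96936553965179 29.84640598297119
(array([497.9, 628. ]), array([1390. ,   46.9]), 88.6)
```

View pics/f2.png

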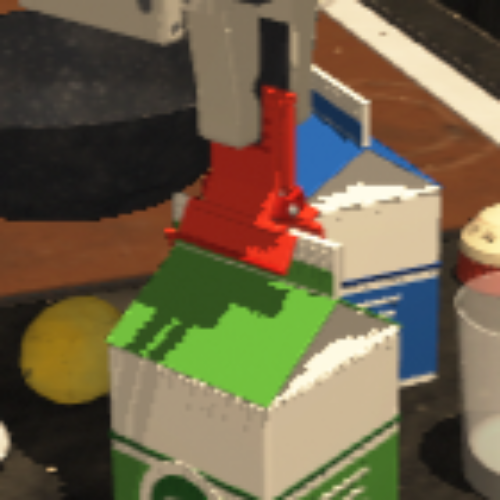

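The side view shows the clip straddling the middle of the green seam at (245,220), its jaw down beside the card. There is no contact force, the seam is centred between the lips (1.7 against 1.9 mm), and both cartons stand. Handing in.

```bash
python3 -c "
from rig import robot
print(robot.job_done())"
```

```text
the job is handed in; nothing more can be done
None
```

The job is handed in at about 12.5 s: the red clip is off the blue carton and held squeezed open over the middle of the green seam, with one jaw about 14 mm down on either side. No contact force showed in the final check (on the way down the clip's spring touched the seam's top edge with about 3 N, so I raised it clear), and both cartons were still standing.

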